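# Set the strip width of the slab cutter with a C-shaped gauge clip

### The job

Set the slab cutter for 40 mm strips: snap the orange C-shaped gauge clip down onto the guide rod between the blue carriage and the stop screw, grip tab up, then slide the carriage along until the clip is held snugly between the carriage bumper and the tip of the stop screw, and let go. Press the clip on and close the carriage up by feel and gently, so that the clip is not bruised and the stop screw keeps its setting, and leave the other clips, the test tiles and the tape roll where they are.

Things in the scene. Friction and masses are not known exactly. Their poses are not given: they have to be found in the camera images.
- clip_orange: ORANGE gauge clip, 40 mm long along y (end faces 20 mm from the origin, alike), about 75 g. Origin: centre of the C's bore; y along the bore, z from the gap to the grip tab. Stands gap down, origin 20.5 mm above the bench. Seat: underside of a 30 mm wide bridge, 8 to 21 mm above the origin. Jaws: 10 to 15 mm either side, down to 20.5 mm below the origin, sprung, flared feet centre it if within 2 mm
- clip_grip (a point): point in the orange clip's grip tab, 42 mm above its origin; the tab is 14 mm (x) by 26 mm (y), from 25 to 54 mm above the origin. Pushed down on the rod, the clip meets it with its origin about 13 mm above the rod axis, resists with about 6 to 11 N, and snaps on; the origin is then on the rod axis, the seat stops it hard and the clip slides along the rod with 2 to 4 N of friction
- clip_green: GREEN gauge clip, 50 mm long, otherwise like the orange one (30 mm wide, 75 mm high, standing gap down, origin in the bore); not wanted now, leave it
- clip_white: WHITE gauge clip, 30 mm long, otherwise like the orange one (30 mm wide, 75 mm high, standing gap down, origin in the bore); not wanted now, leave it
- rod (a point): middle of the cutter's fixed steel guide rod, a point on its axis 60 mm above the bench, in the cutter's frame: y along the rod towards the stop screw, x across the bed away from the robot. The rod is 16 mm thick, free for 125 mm each way to the end blocks (34 mm wide, rising 28 mm above the rod axis at the stop end, 23 mm at the other)
- stop_block: aluminium end block at the +y end of the rod, fixed; origin on the rod axis, inner face 10 mm from it towards the carriage. Its steel stop screw, 10 mm thick, parallel to the rod and 14.5 mm above the rod axis, stands out of the inner face by 5 to 35 mm; how far was set by hand and is not measured: feel for it. It is rigid; a push of over 15 N on it spoils the setting
- carriage_grip (a point): point in the black grip tab on the blue carriage, 43 mm above the rod axis, in the cutter's frame; the tab is 14 mm (x) by 26 mm (y), from 27 to 58 mm above the rod axis. The carriage (36 mm along the rod, top 24 mm above the rod axis, beam behind it lower) slides along y with about 3 N of friction and stays where it is left
- carriage_bumper (a point): tip of the steel bumper on the carriage's side towards the stop screw, 22 mm from the carriage's middle, in line with the screw (14.5 mm above the rod axis)
- tile_green: green glazed L-shaped test tile, 44x46x62 mm, origin under its middle; to be left alone
- tile_blue: blue glazed L-shaped test tile, 44x46x62 mm, origin under its middle; to be left alone
- tape: roll of masking tape lying flat behind the clips, 100 mm across, 24 mm high, origin under its middle; to be left alone

How it is judged:
By the outcome, as a careful person would: the job done as asked, in the order asked, and still so for the second after the job is handed in, with the robot touching nothing.
It also fails if it takes over 67 s, if anything falls off the work surface, if the arm or the gripper's body presses on something with over 40 N, if the wrist force passes 120 N, or if a joint passes its speed limit or range.

### The arm

A 6-joint arm with a two-finger parallel gripper is mounted at the origin on a cart in front of the work surface, level with it; the furniture and walls round the work are solid. World frame = base frame: x ahead of the robot, y to its left, z up, the work surface at z = 0. Lengths are in m, angles in rad, forces in N, time in s.
With the tool pointing down it reaches from about 0.275 to 0.825 m from the base axis. Payload 5.2 kg.
Tool frame: the origin (TCP) lies at the very end of the fingers, on their centre line; the grasp point (between the pads) lies 19 mm behind it; z points along the fingers, y is the line along which they close (so a half turn about z gives the same grasp; the last joint's range is limited). The gripper opens to 93 mm and grips with 3 to 60 N. Pads are 15 mm wide; open, the fingers measure 128 mm over their backs; the gripper's body (75 mm by 188 mm) begins 65 mm behind the grasp point.
Start: joints at [-1.413, 0.259, 1.535, -0, 1.348, -0.203], TCP at [0.194, -0.515, 0.219] pointing down, gripper open.
Joint ranges: [-3.14, 3.14], [-0.91, 2.08], [0.19, 2.58], [-1.22, 4.36], [0.22, 2.71], [-3.12, 3.12]. Speed limits (rad/s): [2.57, 2.57, 3.14, 3.14, 3.14, 3.14].

### API

Orientations are given as a unit quaternion [w, x, y, z].
In Python, from workcell import robot, eoat, ik, monitor, eyes gives the robot as it stands. The module is installed in compiled form; this text tells all that it offers. Calls block until the motion is done:
- robot.move_ptp(position, orientation): joint-space move of the TCP to a pose.
- robot.move_straight(position, speed=0.15, orientation=None, contact_N=None): straight line of the TCP; orientation=None keeps the orientation; speed is the mean speed in m/s. With contact_N (N) it stops when the force on the tool has changed by that much, and returns True; else False.
- robot.move_joints(angles): joint-space move.
- eoat.gripper_open() and eoat.grab(grip_force=None): open the fingers fully, or close them until they stop; grip_force is the grip in N (None keeps the last).
- robot.pause(seconds).
- ik(position, orientation): joint angles nearest the present ones, or None.
- monitor.get_obs(): the state.
- eyes.get_image(name): name is "scene" or "top"; returns the picture (480x640x3 uint8, red, green, blue); there is no depth.
- eyes.camera_model(name): a dict with "fx", "fy", "cx", "cy" (pixels), "pose" (4x4, takes a point from camera to world coordinates). Camera axes: x right, y down, z forward; pixel columns grow to the right and rows downward; lengths in m; the calibration is good to about 2 mm. A picture is of the moment at which its call begins. camera_model takes no time and is no camera call.
A pose or a line that the arm cannot do raises robot.MotionError and nothing moves.
- robot.hand_in(): hands the job in; it is judged then, once.
The state is a dict: "time": time; "joints": joint angles; "joint_vel": joint speeds; "joint_torque": joint torques, N m; "ee_pos": TCP position; "ee_rot": TCP orientation; "ft_force": force on the tool from outside, world axes, zero at the start; "wrist_torque": the same for the moment, N m; "grip_width": finger opening in m; "grasp_force": force on a finger pad.
Only numpy, scipy, OpenCV 4.12 (cv2) and the standard library are available. Lean on these libraries where they do the work, as an engineer would, in place of code of your own. Each camera call takes 0.05 s, during which the arm holds its last target. There are 200 camera calls.

## Working session

There is one attempt and no reset: what is moved stays moved. The work goes in short steps, each a Python script; the robot and the scene stay as the last script left them, time stands still between calls to the robot, and variables do not carry over. Pictures are saved under pics/ and viewed, at most 10 in all, crops included, and the job is handed in when it is done.

```bash
mkdir -p pics
python3 - <<'E'
from workcell import robot, eoat, ik, monitor, eyes
import cv2,numpy as np
for n in("scene","top"):
    im=eyes.get_image(n); cv2.imwrite(f"pics/{n}0.png",im[:,:,::-1]); c=eyes.camera_model(n)
    print(n,c["fx"],c["fy"],c["cx"],c["cy"],np.round(c["pose"],4).tolist())
o=monitor.get_obs();print(o["time"],o["ee_pos"],o["ee_rot"],o["ft_force"],o["grip_width"])
E
```

```text
scene 479.6029440680754 479.6029440680754 318.2909193261925 233.2182180893528 [[0.7832, -0.2386, 0.5742, -0.03], [-0.6217, -0.3148, 0.7172, -0.8259], [0.0096, -0.9187, -0.3948, 0.488], [0.0, 0.0, 0.0, 1.0]]
top 611.2807156471524 611.2807156471524 316.60033721337453 240.02469499334015 [[-0.0028, -0.998, 0.0636, 0.4462], [-1.0, 0.0033, 0.0075, -0.1275], [-0.0077, -0.0635, -0.9979, 1.591], [0.0, 0.0, 0.0, 1.0]]
0.1 [ 0.19409695 -0.51410817  0.21792459] [-7.96531123e-04  9.83775116e-01  1.79404254e-01  1.25939684e-05] [ 0.21013854 -0.38191436  0.07435278] 0.09284627802563537
```

View pics/scene0.png

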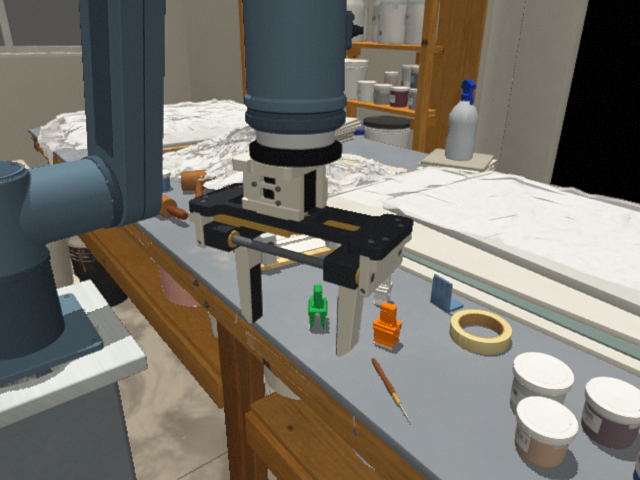

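View pics/top0.png

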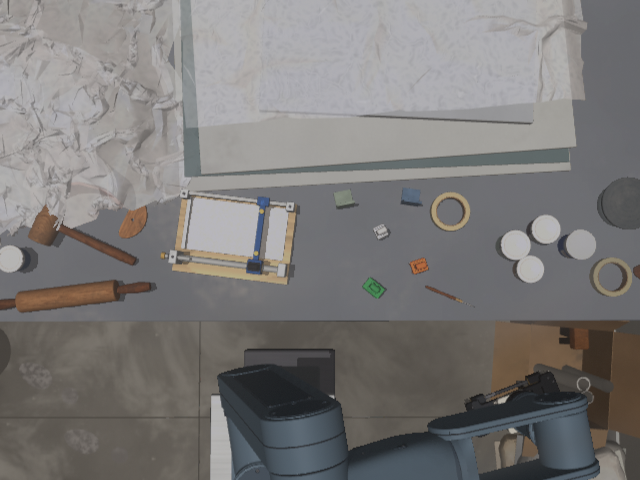

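The top view shows the cutter with its end blocks at about (172,257) and (282,270) and the carriage tab near (254,266). The orange clip is at (419,266), green at (374,287) and white at (380,231). The scene view has the orange clip at (388,326), and the gripper hides the cutter. Next I'll zoom in on the top view.

Run:
```python
import cv2,numpy as np
im=cv2.imread("pics/top0.png")
a=cv2.resize(im[235:290,155:305],None,fx=5.3,fy=5.3,interpolation=cv2.INTER_CUBIC)
b=cv2.resize(im[215:305,340:450],None,fx=3,fy=3,interpolation=cv2.INTER_CUBIC)
o=np.zeros((a.shape[0]+b.shape[0],800,3),np.uint8);o[:a.shape[0],:a.shape[1]]=a;o[a.shape[0]:,:b.shape[1]]=b
s=cv2.imread("pics/scene0.png")[270:360,300:450]
s=cv2.resize(s,None,fx=3,fy=3,interpolation=cv2.INTER_CUBIC); o[a.shape[0]:,340:790]=s[:b.shape[0]]
cv2.imwrite("pics/crop0.png",o);print(o.shape,a.shape)
```

```text
(562, 800, 3) (292, 795, 3)
```

View pics/crop0.png

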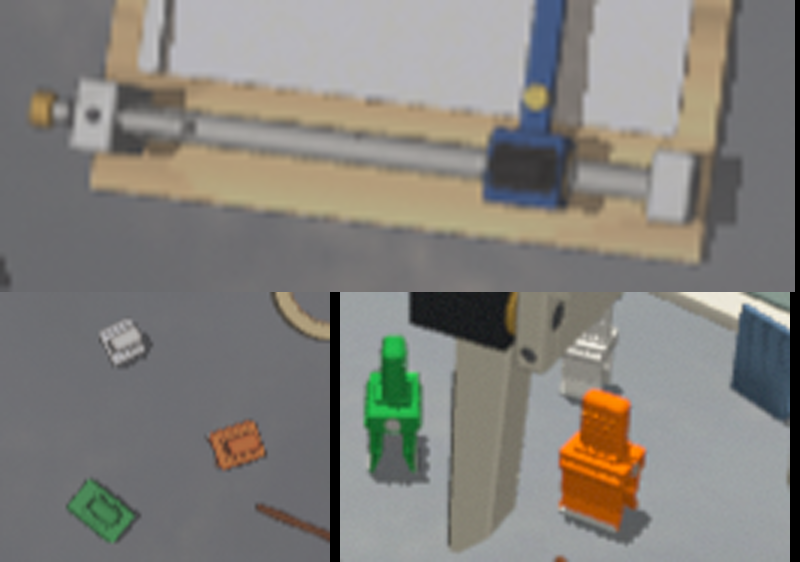

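The crop shows the rod running from the stop block (centre ≈(172.5,257) in full-image pixels) to the far block (≈(281.6,270)). The screw tip is near column 191, so it stands out roughly 34 mm. The carriage is at ≈(254,266) with a yellow knob on the beam behind it, and the orange clip is slightly yawed. Next I'll turn these into positions.

```bash
cat > h.py <<'E'
from workcell import robot, eoat, ik, monitor, eyes
import cv2,numpy as np
from scipy.spatial.transform import Rotation as R
def ray(n,u,v):
    c=eyes.camera_model(n);P=np.array(c["pose"])
    return P[:3,3],P[:3,:3]@np.array([(u-c["cx"])/c["fx"],(v-c["cy"])/c["fy"],1])
def onz(n,u,v,z):
    o,d=ray(n,u,v);return o+d*(z-o[2])/d[2]
def tri(u1,v1,u2,v2):
    o1,d1=ray("top",u1,v1);o2,d2=ray("scene",u2,v2)
    d1/=np.linalg.norm(d1);d2/=np.linalg.norm(d2)
    s=np.linalg.lstsq(np.c_[d1,-d2],o2-o1,rcond=None)[0]
    a,b=o1+d1*s[0],o2+d2*s[1];return (a+b)/2,np.linalg.norm(a-b)
def proj(n,p):
    c=eyes.camera_model(n);P=np.array(c["pose"]);q=P[:3,:3].T@(np.array(p)-P[:3,3])
    return np.array([c["fx"]*q[0]/q[2]+c["cx"],c["fy"]*q[1]/q[2]+c["cy"]])
def down(phi):  # tool down, closing axis (tool y) at world angle phi
    y=np.array([np.cos(phi),np.sin(phi),0]);z=np.array([0,0,-1.]);x=np.cross(y,z)
    q=R.from_matrix(np.c_[x,y,z]).as_quat();return np.r_[q[3],q[:3]]
def orange(im):
    h=cv2.cvtColor(im,cv2.COLOR_RGB2HSV);return cv2.inRange(h,(5,170,110),(16,255,255))
E
python3 - <<'E'
from h import *
im=cv2.imread("pics/top0.png")[:,:,::-1].copy()
m=orange(im); m[:,:395]=0;m[:,440:]=0;m[:255]=0;m[277:]=0
p=np.argwhere(m>0)[:,::-1];print(len(p),p.min(0),p.max(0))
w=np.array([onz("top",u,v,.0415)[:2] for u,v in p]);r=cv2.minAreaRect((w*1000).astype(np.float32));print("clip",r, w.mean(0))
s=orange(cv2.imread("pics/scene0.png")[:,:,::-1].copy());s[:,:370]=0;s[:,410:]=0;s[:300]=0;s[352:]=0
q=np.argwhere(s>0)[:,::-1];print(len(q),q.mean(0)); print("tri centroids",tri(*p.mean(0),*q.mean(0)))
# cutter
hsv=cv2.cvtColor(im,cv2.COLOR_RGB2HSV)
g=cv2.cvtColor(im,cv2.COLOR_RGB2GRAY)
for x in list(range(182,246,6))+[266,270,274]:
    col=np.clip
    c=g[250:275,x];print(x,c.tolist())
for a in((164,182,247,268),(276,290,260,280)):
    print(g[a[2]:a[3],a[0]:a[1]])
E
```

```text
Traceback (most recent call last):
ValueError: zero-size array to reduction operation minimum which has no identity
```

```bash
sed -i 's/(5,170,110),(16,255,255)/(3,115,90),(18,255,255)/' h.py
python3 - <<'E'
from h import *
im=cv2.imread("pics/top0.png")[:,:,::-1].copy()
m=orange(im); m[:,:395]=0;m[:,440:]=0;m[:255]=0;m[277:]=0
p=np.argwhere(m>0)[:,::-1];print(len(p),p.min(0),p.max(0))
w=np.array([onz("top",u,v,.0415)[:2] for u,v in p]);r=cv2.minAreaRect((w*1000).astype(np.float32));print("clip",r, w.mean(0))
s=orange(cv2.imread("pics/scene0.png")[:,:,::-1].copy());s[:,:370]=0;s[:,410:]=0;s[:300]=0;s[352:]=0
q=np.argwhere(s>0)[:,::-1];print(len(q),q.mean(0)); print("tri centroids",tri(*p.mean(0),*q.mean(0)))
g=cv2.cvtColor(im,cv2.COLOR_RGB2GRAY)
for x in list(range(182,246,9))+[266,272]:
    print(x,g[252:275,x].tolist())
for a in((166,180,247,268),(276,290,260,280)):
    print(a);print(g[a[2]:a[3],a[0]:a[1]])
E
```

```text
198 [410 258] [427 273]
clip ((479.62152099609375, -373.9140319824219), (31.885557174682617, 39.399803161621094), 18.206871032714844) [ 0.47959641 -0.37394153]
905 [386.58895028 325.86187845]
tri centroids (array([ 0.47925951, -0.3746652 ,  0.03389952]), np.float64(0.0013781256445363817))
182 [72, 73, 82, 99, 126, 156, 158, 123, 88, 83, 84, 116, 144, 149, 150, 152, 156, 158, 159, 134, 104, 112, 112]
191 [143, 153, 160, 135, 114, 118, 100, 101, 118, 126, 139, 160, 160, 159, 161, 161, 162, 162, 161, 160, 136, 107, 114]
200 [155, 158, 160, 163, 142, 121, 139, 159, 164, 150, 125, 136, 160, 160, 160, 161, 162, 163, 165, 168, 169, 146, 111]
209 [151, 157, 158, 161, 163, 137, 110, 136, 156, 164, 154, 130, 140, 161, 160, 160, 160, 162, 162, 165, 167, 168, 150]
218 [161, 145, 157, 158, 161, 163, 150, 129, 136, 153, 162, 156, 134, 129, 150, 161, 159, 161, 162, 164, 165, 167, 168]
227 [183, 164, 149, 158, 157, 162, 163, 151, 128, 130, 150, 161, 155, 138, 131, 148, 160, 160, 160, 162, 164, 165, 167]
236 [182, 181, 177, 165, 157, 158, 162, 164, 164, 139, 124, 146, 159, 157, 139, 132, 149, 161, 15
[... 2145 characters left out ...]
1 170 178 179 179 179 179 174 106  67 102 109  80]
 [157 132 174 178 179 178 179 179 169  96  69 106 110  82]
 [157 139 175 179 179 179 179 178 160  88  72 107 105  84]
 [140 146 176 179 179 179 177 178 155  85  76 108  99  84]
 [134 152 176 178 179 178 177 177 150  83  81 108  94  84]
 [135 158 177 179 178 177 177 176 142  80  88 106  87  82]
 [135 163 178 179 177 176 176 175 129  78  92 103  83  83]
 [145 163 167 171 173 174 175 173 115  80  93 100  81  83]
 [151 142 141 147 149 150 154 148  99  95 121 102  83  84]
 [149 134 135 136 135 132 136 133 118 128 144 119  87  84]
 [151 151 150 149 150 149 149 149 148 148 147 125  90  85]
 [154 153 153 153 152 153 152 151 150 152 151 114  88  86]]
```

```bash
cat >> h.py <<'E'
cols=[200,209,218,227,236,245,272];rows=[259.6,260.7,262.0,263.1,264.4,265.5,268.6]
_L=np.polyfit(cols,rows,1)
def rodrow(u):return np.polyval(_L,u)
A=onz("top",185,rodrow(185),.06)[:2];B=onz("top",272,rodrow(272),.06)[:2]
yr=(A-B)/np.linalg.norm(A-B); xr=np.array([yr[1],-yr[0]])
def along(p):return (np.array(p)[:2]-B)@yr
E
python3 - <<'E'
from h import *
print("resid",np.round(np.polyval(_L,cols)-rows,2) if 0 else np.round(rodrow(np.array(cols))-rows,2))
s=onz("top",175.9,256.2,.088);f=onz("top",277.0,270,.083)
print(A,B,yr,xr,"yaw",np.degrees(np.arctan2(xr[1],xr[0])))
print("stopface",along(s),"far",along(f),"len",along(s)-along(f))
mid=(along(s)+along(f))/2;print("mid",mid,B+yr*mid)
print("screwtip",along(onz("top",190.8,rodrow(191)-.5,.0745)),"carriage tab",along(onz("top",254.2,266.4,.118)),onz("top",254.2,266.4,.118))
phi=np.radians(18.2);o=[.4796,-.3743]
import math
yawr=np.arctan2(xr[1],xr[0])
for p,a in((o+[.2],phi),(o+[.0455],phi),(list(B+yr*100e-3)+[.25],yawr),(list(B+yr*100e-3)+[.09],yawr)):
    for k in(0,np.pi,-np.pi):
        j=ik(p,down(a+k));print(np.round(p,3),k,None if j is None else np.round(j,2))
E
```

```text
resid [ 0.08  0.12 -0.05 -0.01 -0.17 -0.14  0.17]
[0.50018549 0.21434614] [ 0.47198979 -0.00414137] [0.12798812 0.9917757 ] [ 0.9917757  -0.12798812] yaw -7.353348624279747
stopface 0.23679943399393988 far -0.014518292687123556 len 0.25131772668106345
mid 0.11114057065340815 [0.48621446 0.10608515]
screwtip 0.20260791181165283 carriage tab 0.0385673791611386 [0.47685564 0.0341179  0.118     ]
[ 0.48  -0.374  0.2  ] 0 [-0.85  0.38  1.42 -0.    1.35 -1.16]
[ 0.48  -0.374  0.2  ] 3.141592653589793 [-0.85  0.38  1.42 -0.    1.35  1.98]
[ 0.48  -0.374  0.2  ] -3.141592653589793 [-0.85  0.38  1.42 -0.    1.35  1.98]
[ 0.48  -0.374  0.046] 0 [-0.85  0.52  1.6  -0.    1.02 -1.16]
[ 0.48  -0.374  0.046] 3.141592653589793 [-0.85  0.52  1.6  -0.    1.02  1.98]
[ 0.48  -0.374  0.046] -3.141592653589793 [-0.85  0.52  1.6  -0.    1.02  1.98]
[0.485 0.095 0.25 ] 0 [-0.03  0.14  1.61 -0.    1.39  0.1 ]
[0.485 0.095 0.25 ] 3.141592653589793 [-0.03  0.14  1.61 -0.    1.39 -3.05]
[0.485 0.095 0.25 ] -3.141592653589793 [-0.03  0.14  1.61 -0.    1.39 -3.05]
[0.485 0.095 0.09 ] 0 [-0.03  0.29  1.84 -0.    1.01  0.1 ]
[0.485 0.095 0.09 ] 3.141592653589793 [-0.03  0.29  1.84 -0.    1.01 -3.05]
[0.485 0.095 0.09 ] -3.141592653589793 [-0.03  0.29  1.84 -0.    1.01 -3.05]
```

Run:
```python
from h import *
q=down(np.radians(18.2));o=[.4796,-.3743]
robot.move_ptp(o+[.14],q)
print(robot.move_straight(o+[.0445],.12,contact_N=5))
eoat.grab(25)
s=monitor.get_obs();print(s["time"],s["grip_width"],s["grasp_force"],s["ee_pos"],s["ft_force"])
robot.move_straight(o+[.19],.15)
s=monitor.get_obs();print(s["time"],s["grip_width"],s["grasp_force"],s["ft_force"])
for n in("scene","top"): cv2.imwrite(f"pics/{n}1.png",eyes.get_image(n)[:,:,::-1])
```

```text
False
3.4917 0.013789070913467791 24.99920904636383 [ 0.47959827 -0.37428223  0.04447525] [ 0.08136593 -0.10432502 -0.02460542]
4.6083 0.01400934574891271 24.99897211790085 [ 0.5547595  -0.99183466 -1.05654491]
```

View pics/scene1.png

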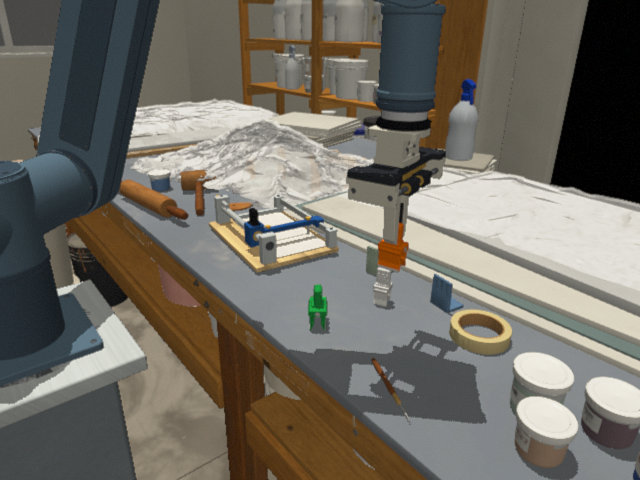

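The clip is held (tab width 14 mm) and lifted clear at (390,250). The cutter is now in view, with the black carriage tab at ≈(254,216) and the near end block at ≈(268,248). Next I'll check the rod estimate against this view.

Run:
```python
from h import *
im=cv2.imread("pics/scene1.png")
x0,y0=195,185
c=cv2.resize(im[y0:y0+90,x0:x0+150],None,fx=5.3,fy=5.3,interpolation=cv2.INTER_CUBIC)
def P(p):
    u=proj("scene",p);return tuple(int(round(v)) for v in ((u-[x0,y0]+.5)*5.3-.5))
def pt(a,x,z):w=B+yr*a+xr*x;return [w[0],w[1],z]
for z in(.052,.068): cv2.line(c,P(pt(-.0145,0,z)),P(pt(.2368,0,z)),(0,0,255),1)
# far block inner/outer top corners, tab top outline
for pts in([(-.0145,-.017,.083),(-.0345,-.017,.083),(-.0345,.017,.083),(-.0145,.017,.083)],[(.0386+.013,-.007,.118),(.0386-.013,-.007,.118),(.0386-.013,.007,.118),(.0386+.013,.007,.118)],[(.2368,-.017,.088),(.2568,-.017,.088),(.2568,.017,.088),(.2368,.017,.088)]):
    cv2.polylines(c,[np.array([P(pt(*t)) for t in pts])],True,(0,255,0),1)
cv2.imwrite("pics/ov.png",c)
```

```text
(no output)
```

View pics/ov.png

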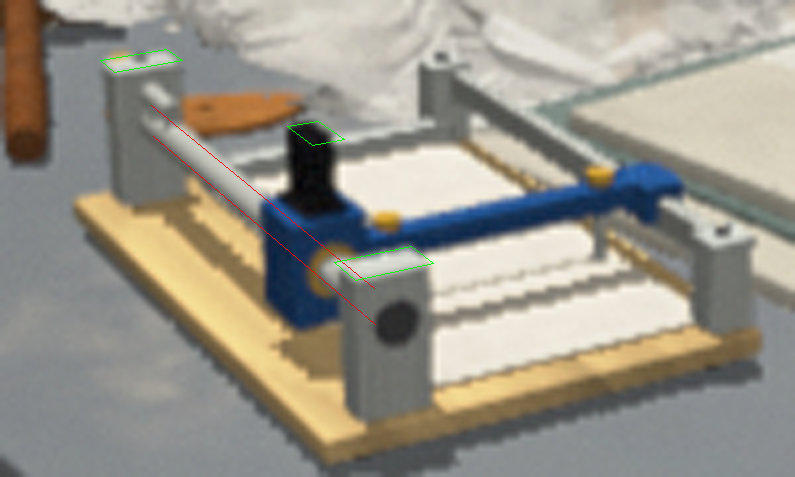

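The projected rod and blocks agree with the scene view to about a pixel (1–2 mm), and the beam knobs sit no higher than the carriage top. Next I'll hover the clip over the rod and check its alignment in the same view.

```bash
cat >> h.py <<'E'
yaw=np.arctan2(xr[1],xr[0]); Q=down(yaw)
def at(a,z,dx=0):
    w=B+yr*a+xr*dx;return [w[0],w[1],z]
E
python3 - <<'E'
from h import *
robot.move_straight([.4796,-.3743,.22],.15)
robot.move_ptp(at(.13,.20),Q)
robot.move_straight(at(.13,.06+.024+.030),.12)
s=monitor.get_obs();print(s["time"],s["ee_pos"],at(.13,0),s["ft_force"])
out=[]
for n,(x0,y0) in(("scene",(195,150)),("top",(155,225))):
    im=eyes.get_image(n);cv2.imwrite(f"pics/{n}2.png",im[:,:,::-1])
    out.append(cv2.resize(im[y0:y0+65,x0:x0+150,::-1],None,fx=4.5,fy=4.5,interpolation=cv2.INTER_CUBIC))
    m=orange(im);n_,l,st,c=cv2.connectedComponentsWithStats(m)
    print(n,[(st[k].tolist(),c[k].round(1).tolist()) for k in range(1,n_) if st[k][4]>30])
    o=at(.13,.09);print([proj(n,[o[0],o[1],z]).round(1).tolist() for z in(.09,.09-.0205,.09+.021)])
cv2.imwrite("pics/c2.png",np.vstack(out))
E
```

```text
7.7417 [0.48927334 0.12463691 0.11456647] [np.float64(0.4886282475193498), np.float64(0.12478947375449519), 0] [-0.50225102 -0.29104641 -0.79594116]
scene [([315, 0, 129, 153, 4287], [388.6, 77.4]), ([474, 0, 14, 83, 201], [480.8, 40.3]), ([258, 38, 54, 13, 310], [277.7, 43.7]), ([249, 57, 63, 39, 297], [277.2, 85.2]), ([103, 142, 16, 11, 71], [109.3, 147.9]), ([111, 146, 73, 13, 182], [147.3, 152.7]), ([58, 160, 14, 16, 60], [65.0, 168.1]), ([181, 170, 25, 40, 406], [194.8, 184.6]), ([113, 179, 60, 33, 696], [142.3, 192.8]), ([229, 186, 23, 33, 330], [238.9, 203.8]), ([63, 197, 159, 200, 5846], [151.0, 284.5]), ([166, 205, 20, 10, 88], [175.8, 209.5]), ([124, 220, 35, 30, 195], [137.4, 234.2]), ([199, 283, 37, 37, 198], [218.1, 301.3]), ([458, 313, 47, 23, 328], [476.2, 319.6]), ([237, 315, 185, 165, 1930], [318.3, 394.3]), ([372, 359, 25, 37, 151], [383.6, 376.9]), ([251, 392, 134, 88, 4743], [312.9, 440.4]), ([246, 411, 67, 69, 734], [278.5, 447.0]), ([332, 422, 15, 15, 34], [339.0, 429.7]), ([351, 433, 23, 21, 101], [362.7, 442.6])]
[[238.7, 209.0], [239.2, 217.1], [238.2, 200.6]]
top [([119, 207, 27, 31, 486], [132.5, 222.6]), ([106, 249, 27, 15, 110], [118.6, 255.3]), ([15, 282, 100, 29, 1605], [64.8, 296.3]), ([574, 328, 15, 22, 266], [581.0, 338.3])]
[[218.6, 262.0], [220.0, 262.2], [217.2, 261.7]]
```

View pics/c2.png

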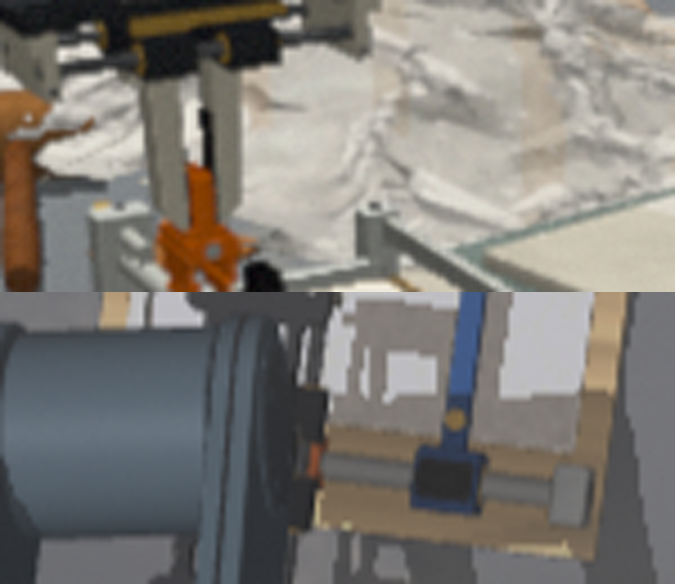

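The scene crop shows the clip hanging tab-up over the rod at ≈(239,204), between the carriage and the screw; in the top view the arm hides most of it. I'll go down by feel. First touch should come with the TCP at about z = 0.097, and a touch much higher would mean it is misaligned.

Run:
```python
from h import *
robot.pause(.3);s=monitor.get_obs();f0=s["ft_force"];print(s["ee_pos"],f0)
hit=robot.move_straight(at(.13,.089),.015,contact_N=3)
s=monitor.get_obs();print(s["time"],hit,s["ee_pos"],s["ft_force"]-f0,s["wrist_torque"])
```

```text
[0.48877868 0.12485076 0.11431947] [-0.14710901  0.14670249 -0.88563704]
9.25 True [0.48840398 0.12479137 0.09619149] [ 0.16427356 -0.75589963  2.39548266] [ 0.01972199 -0.18183041  0.06380191]
```

First touch came at TCP z = 0.0962, 12 mm above the rod axis, with little side force, so it is aligned. Now I'll press it on.

Run:
```python
from h import *
p=monitor.get_obs()["ee_pos"]
hit=robot.move_straight(at(.13,.0815),.012,contact_N=11)
s=monitor.get_obs();print(s["time"],hit,s["ee_pos"],s["ft_force"],s["grip_width"])
```

```text
10.1833 True [0.48807274 0.12473265 0.08387231] [-0.3392489  -0.62842591  3.95961583] 0.013813713259170631
```

Run:
```python
from h import *
hit=robot.move_straight(at(.13,.082),.01,contact_N=4)
s=monitor.get_obs();print(s["time"],hit,s["ee_pos"],s["ft_force"])
eoat.gripper_open()
robot.move_straight(at(.13,.15),.15)
robot.move_straight(at(.0386,.15),.15)
s=monitor.get_obs();print(s["time"],s["ee_pos"],s["ft_force"],s["grip_width"])
out=[]
for n,(x0,y0) in(("scene",(195,175)),("top",(155,225))):
    im=eyes.get_image(n);cv2.imwrite(f"pics/{n}3.png",im[:,:,::-1])
    out.append(cv2.resize(im[y0:y0+65,x0:x0+150,::-1],None,fx=4.5,fy=4.5,interpolation=cv2.INTER_CUBIC))
cv2.imwrite("pics/c3.png",np.vstack(out))
```

```text
10.3917 True [0.48817733 0.12473608 0.08385119] [-0.94711458 -0.26515133  5.69740813]
13.05 [0.47672908 0.03445401 0.1496186 ] [0.76353552 0.57835567 0.83151543] 0.0924970900484011
```

View pics/c3.png

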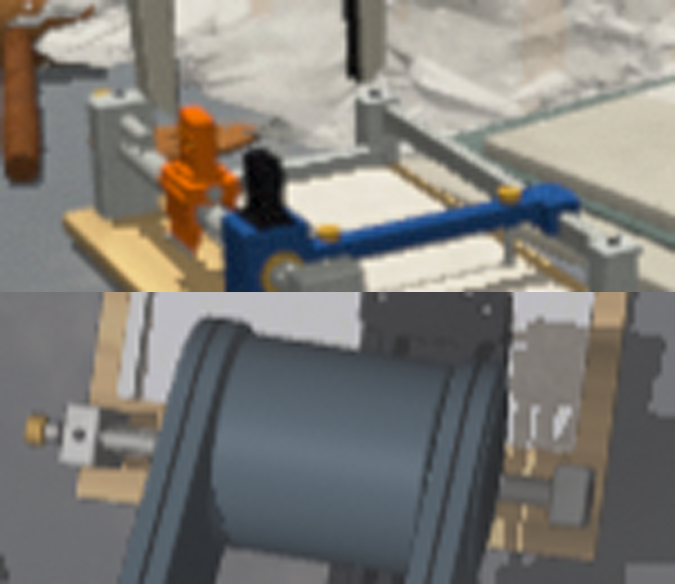

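The crop shows the orange clip seated upright on the rod, tab up at ≈(239,204), between the carriage and the screw. Next I'll grip the carriage tab and close up by feel.

Run:
```python
from h import *
def st(t):
    s=monitor.get_obs();f=s["ft_force"];p=s["ee_pos"];print(t,round(s["time"],2),"along",round(along(p),5),"z",round(p[2],4),"Fy",round(f[:2]@yr,2),"F",f.round(2),round(s["grip_width"],4))
z=.093
print(robot.move_straight(at(.0386,z),.06,contact_N=4)); st("down")
eoat.grab(20); robot.pause(.2); st("grab")
print(robot.move_straight(at(.0786,z),.04,contact_N=7)); st("slide")
print(robot.move_straight(at(.095,z),.015,contact_N=4)); st("clip?")
```

```text
False
down 14.25 along 0.03858 z 0.0933 Fy 0.55 F [0.55 0.48 0.21] 0.0931
grab 15.65 along 0.0386 z 0.093 Fy -0.01 F [-1.36  0.17  0.57] 0.0141
False
slide 16.8 along 0.07915 z 0.093 Fy 1.45 F [-2.13  1.74  1.15] 0.0135
True
clip? 17.12 along 0.07923 z 0.093 Fy -0.6 F [ 0.06 -0.61  4.58] 0.0139
```

```bash
cat >> h.py <<'E'
def st(t):
    s=monitor.get_obs();f=s["ft_force"];p=s["ee_pos"];print(t,round(s["time"],2),"along",round(along(p),5),"z",round(p[2],4),"Fy",round(f[:2]@yr,2),"F",f.round(2),round(s["grip_width"],4))
E
python3 - <<'E'
from h import *
z=.093
for a in (.086,.094,.102):
    h=robot.move_straight(at(a,z),.015,contact_N=8); st((a,h))
    if h: break
E
```

```text
(0.086, False) 17.74 along 0.08555 z 0.093 Fy -5.31 F [-1.61 -5.14  5.32] 0.0139
(0.094, False) 18.43 along 0.09361 z 0.093 Fy -5.47 F [-1.6  -5.31  4.54] 0.014
(0.102, False) 19.11 along 0.1017 z 0.093 Fy -4.21 F [-1.48 -4.06  4.88] 0.0136
```

Run:
```python
from h import *
z=.093
h=robot.move_straight(at(.128,z),.03,contact_N=7); st(("mid",h))
if not h:
  for a in (.133,.138,.143,.148):
    h=robot.move_straight(at(a,z),.008,contact_N=6); st((a,h))
    if h: break
```

```text
('mid', False) 20.12 along 0.12777 z 0.093 Fy -4.24 F [-1.33 -4.11  5.7 ] 0.014
(0.133, False) 20.9 along 0.13254 z 0.093 Fy -5.13 F [-2.07 -4.9   5.12] 0.0138
(0.138, False) 21.68 along 0.13752 z 0.093 Fy -4.89 F [-2.48 -4.61  5.27] 0.0139
(0.143, True) 22.02 along 0.13775 z 0.093 Fy -0.94 F [-0.6  -0.87  4.02] 0.0141
```

Run:
```python
from h import *
z=.093
for n in (6,7.5):
    h=robot.move_straight(at(.143,z),.006,contact_N=n); st((n,h))
```

```text
(6, True) 22.47 along 0.13776 z 0.093 Fy -1.09 F [-1.2  -0.95  3.75] 0.0141
(7.5, True) 22.92 along 0.13769 z 0.093 Fy -0.66 F [-1.5  -0.48  3.77] 0.014
```

The carriage stops at the same place (0.1377) each time I push, up to about 8 N. That is firm contact with the screw through the clip. I'll release, back away and check.

Run:
```python
from h import *
eoat.gripper_open(); robot.move_straight(at(.1377,.22),.15)
p=[.36,-.30,.30]; robot.move_ptp(p,down(0))
out=[]
for n,(x0,y0) in(("scene",(195,175)),("top",(155,225))):
    im=eyes.get_image(n);cv2.imwrite(f"pics/{n}4.png",im[:,:,::-1])
    out.append(cv2.resize(im[y0:y0+65,x0:x0+150,::-1],None,fx=4.5,fy=4.5,interpolation=cv2.INTER_CUBIC))
cv2.imwrite("pics/c4.png",np.vstack(out)); st("end")
```

```text
end 27.0 along -0.3069 z 0.2998 Fy 0.3 F [-0.69  0.4   0.43] 0.0928
```

View pics/c4.png

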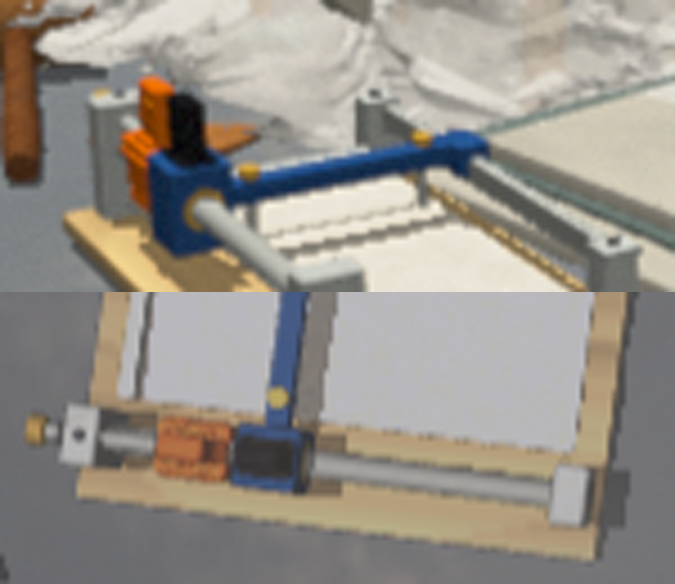

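The top view shows the clip (crop columns 158–230, left edge at image column ≈190) up against the screw tip on one side and the carriage on the other. The robot is clear of everything.

```bash
python3 -c "
from workcell import robot
print(robot.hand_in())"
```

```text
the job is handed in; nothing more can be done
None
```

The orange clip is snapped onto the rod, tab up, and held between the carriage bumper and the stop screw; the carriage was closed up with about 8 N at most, and the job was handed in at about 27 s (no verdict came back).

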